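Build two level tube supports on the fixture rail

TASK

Build two tube supports on the rail: on the red foot stack the white riser, then the brass riser, then the orange V-block; on the blue foot stack the tall black riser, then the green V-block. Set each piece down without dropping it so that it sits upright and fully down over the spigot beneath, with both V grooves running along the rail so that one tube could lie across them. Leave the spring clamp and the square tube where they lie.

Things in the scene. Friction and masses are not known exactly. Their poses are not given: they have to be found in the camera images.
- riser_white_mid (a point): round riser, painted white, upright: diameter 50 mm, body 28 mm high plus a tapered top spigot (8 mm tall, 18 mm wide at foot, 10 at tip). Underneath an open socket 30 mm wide, 10 mm deep, which drops over the spigot beneath with 6 mm play all round. This point: on its axis, 14 mm above its underside (mid-height of the body); z up along the axis. about 0.15 kg
- riser_brass_mid (a point): round riser, brass yellow all over, upright: diameter 50 mm, body 28 mm high plus a tapered top spigot (8 mm tall, 18 mm wide at foot, 10 at tip). Underneath an open socket 30 mm wide, 10 mm deep, which drops over the spigot beneath with 6 mm play all round. This point: on its axis, 14 mm above its underside (mid-height of the body); z up along the axis. about 0.35 kg
- riser_black_mid (a point): round riser, black all over, upright: diameter 50 mm, body 56 mm high plus a tapered top spigot (8 mm tall, 18 mm wide at foot, 10 at tip). Underneath an open socket 30 mm wide, 10 mm deep, which drops over the spigot beneath with 6 mm play all round. This point: on its axis, 28 mm above its underside (mid-height of the body); z up along the axis. about 0.3 kg
- vee_orange_mid (a point): orange V-block: block 50 mm long (its x) by 44 mm wide (its y), flat upright sides to 26 mm height; above, two flaring plates form a V groove along x (same either way round); 44 mm high in all. Underneath an open socket 30 mm wide, 10 mm deep, to drop over a spigot. This point: its middle, 22 mm above its underside. Any start yaw. About 0.2 kg
- vee_green_mid (a point): green V-block: block 50 mm long (its x) by 44 mm wide (its y), flat upright sides to 26 mm height; above, two flaring plates form a V groove along x (same either way round); 44 mm high in all. Underneath an open socket 30 mm wide, 10 mm deep, to drop over a spigot. This point: its middle, 22 mm above its underside. Any start yaw. About 0.2 kg
- foot_red: red square foot plate, 66 x 66 x 10 mm, fixed on the rail near one end (which end varies), with a tapered spigot in the middle of its top (8 mm tall, 18 mm wide at foot, 10 at tip). Origin: centre of its underside, on the rail's top; a piece seated on it has its underside 10 mm above this origin
- foot_blue: blue square foot plate, 66 x 66 x 10 mm, fixed on the rail near one end (which end varies), with a tapered spigot in the middle of its top (8 mm tall, 18 mm wide at foot, 10 at tip). Origin: centre of its underside, on the rail's top; a piece seated on it has its underside 10 mm above this origin
- rail: a low aluminium bar fixed to the table, 280 mm long (its y), 50 mm wide (its x), 20 mm high, carrying the red foot and the blue foot 170 mm apart. Origin: centre of its underside, on the table; its long direction is its y axis
- clamp: a spring clamp with copper-coloured jaws and red grips lying on the table, about 140 x 60 x 26 mm, loose, not to be disturbed. Origin at its pivot, on the table
- tube: a dark reddish-brown square steel tube lying on the table, 180 mm long (its x), 25 x 25 mm, loose, not to be disturbed. Origin: centre of its underside
There are look-alikes about, which are no part of the job. Of the things shaped like the part that bears vee_green_mid, the green one is meant. There is more than one size of the part that bears riser_black_mid; the job needs the larger.

How it is judged:
By the outcome, as a careful person would: the job done as asked, in the order asked, and still so for the second after the job is handed in, with the robot touching nothing.
It also fails if it takes over 125 s, if anything falls off the work surface, if the arm or the gripper's body presses on something with over 40 N, if the wrist force passes 120 N, or if a joint passes its speed limit or range.

ROBOT

A 7-joint arm with a two-finger parallel gripper is mounted at the origin on the work surface. World frame = base frame: x ahead of the robot, y to its left, z up, the work surface at z = 0. Lengths are in m, angles in degrees, forces in N, time in s.
With the tool pointing down it reaches from about 0.425 to 0.875 m from the base axis. Payload 4.7 kg.
Tool frame: the origin (TCP) lies between the finger pads; the fingertips stand 8 mm ahead of it and the grasp point (between the pads) lies 11 mm behind it; z points along the fingers, y is the line along which they close (so a half turn about z gives the same grasp; the last joint's range is limited). The gripper opens to 87 mm and grips with 3 to 60 N. Pads are 19 mm wide; open, the fingers measure 117 mm over their backs; the gripper's body (75 mm by 190 mm) begins 51 mm behind the grasp point.
Start: joints at [72.829, 18.392, -4.016, 83.108, 1.295, 78.541, -3.26], TCP at [0.201, -0.618, 0.231] pointing down, gripper open.
Joint ranges: [-163.93, 163.93], [-17.29, 119.83], [-79.2, 71.16], [3.27, 140.29], [-89.18, 269.18], [5.43, 117.66], [-154.24, 154.24]. Speed limits (degrees/s): [147.25, 147.25, 180, 180, 180, 180, 180].

INTERFACE

Orientations are given as [roll, pitch, yaw] about the fixed x, y, z axes, in that order (R = Rz(yaw) Ry(pitch) Rx(roll)).
In Python, from cell import env, viewer gives the robot as it stands. The module is installed in compiled form; this text tells all that it offers.
- The arm moves only by the tool arm_command, never from a script. Its argument "series" is a list of rows, each a list of 2 entries, a list of its own where there are three numbers: the shift along the tool's x, y, z in mm, then the turn about the tool's z in rad. A call has exactly 5 rows; each row is the pose to reach, as a shift and turn from the pose commanded when the call began, along the tool's axes at that moment; what a row does not reach only later rows make up. A row lasts 1/10 s, in which the tool goes at most 50 mm and 8.59 degrees, less where a joint would pass 70% of its speed; a pose out of reach is approached as far as the arm can. A call with a gripper value outside its range is refused whole. "grip" is the gripper command: -1 is fully open, 1 is shut, values between are in proportion, set as the call begins (left out, the last holds). The fingers move at their own pace and stop on an object; "grip_force" is the grip in N (left out, the last holds). Time passes only in rows, so rows that repeat a pose let the fingers close, or fill a call up. It gives the time, the measured TCP pose, the force, the opening and the grip force at its end, in the units of the state.
- env.get_obs(): the state, without advancing time (a new reading comes with each control period).
- viewer.read_camera(name): name is "scene" or "top"; returns (picture, depth): 400x640x3 uint8, blue, green, red; 400x640 float32, m along the optical axis (not along the pixel's ray), 0 where there is no reading.
- viewer.calibration(name): a dict with "K" (3x3 intrinsics, pixels), "T" (4x4, takes a point from camera to world coordinates). Camera axes: x right, y up, looking along -z (the intrinsics and any distortion apply to the point x, -y, -z); pixel columns grow to the right and rows downward; lengths in m; the calibration is good to about 2 mm. A picture is of the moment at which its call begins. calibration takes no time and is no camera call.
- env.sign_off(): hands the job in; it is judged then, once.
The state is a dict: "time_s": time; "qpos": joint angles; "joint_velocities": joint speeds; "effort": joint torques, N m; "tool_pos": TCP position; "tool_rot": TCP orientation; "force": force on the tool from outside, world axes, zero at the start; "wrist_torque": the same for the moment, N m; "grip_width": finger opening in m; "grasp_force": force on a finger pad.
Only numpy, scipy, OpenCV 4.12 (cv2) and the standard library are available. Lean on these libraries where they do the work, as an engineer would, in place of code of your own. Each camera call takes 0.05 s, during which the arm holds its last target. There are 200 camera calls.

## Working session

There is one attempt and no reset: what is moved stays moved. The work goes in short steps, Python scripts to look and compute and a tool call to move; the robot and the scene stay as the last step left them, time stands still between calls to the robot, and variables do not carry over. Pictures are saved under pics/ and viewed, at most 14 in all, crops included, and the job is handed in when it is done.

Besides the shell and the picture viewer there is one more tool, called after "Call:" as a command line: name --argument value ..., lists and objects as JSON in quotes. arm_command: Moves the arm, as the interface text tells. Its arguments: {"type":"object","properties":{"series":{"type":"array"},"grip":{"type":"number"},"grip_force":{"type":"number"}},"required":["series"]}

```bash
mkdir -p pics
cat > h.py <<'E'
from cell import env, viewer
import numpy as np, cv2
def shot(n):
    p,d=viewer.read_camera(n); np.savez('last_%s.npz'%n,p=p,d=d); return p,d
def load(n):
    z=np.load('last_%s.npz'%n); return z['p'],z['d']
def cloud(n,d):
    c=viewer.calibration(n);K,T=c['K'],c['T']
    v,u=np.mgrid[0:400,0:640]
    x=(u-K[0,2])/K[0,0]*d; y=(v-K[1,2])/K[1,1]*d
    P=np.stack([x,-y,-d],-1)
    return P@T[:3,:3].T+T[:3,3]
E
python3 - <<'E'
from h import *
for n in('scene','top'):
    p,d=shot(n); cv2.imwrite(f'pics/{n}0.png',p); c=viewer.calibration(n); print(n,c['K'].round(1).tolist(),c['T'].round(3).tolist(),[k for k in c])
print(env.get_obs())
E
```

```text
scene [[404.0, 0.0, 309.4], [0.0, 404.0, 196.2], [0.0, 0.0, 1.0]] [[-0.025, -0.797, 0.603, 1.067], [1.0, -0.02, 0.015, 0.028], [-0.0, 0.603, 0.797, 0.821], [0.0, 0.0, 0.0, 1.0]] ['K', 'T']
top [[479.5, 0.0, 314.7], [0.0, 479.5, 206.9], [0.0, 0.0, 1.0]] [[0.016, 0.986, -0.166, 0.243], [-1.0, 0.016, -0.003, -0.018], [-0.001, 0.166, 0.986, 1.479], [0.0, 0.0, 0.0, 1.0]] ['K', 'T']
{'time_s': 0.1, 'qpos': array([72.82735974, 18.43268853, -4.01645597, 83.17040475,  1.29438429,
       78.5407919 , -3.25881748]), 'joint_velocities': array([-0.00890819, -0.03844124, -0.05721976, -0.1393503 , -0.0448675 ,
        0.11989978, -0.07819699]), 'effort': array([ 2.60612687e-04, -4.92572522e+01, -4.05657962e-01, -3.13396239e+01,
       -6.41447143e-02,  3.95186828e-02,  9.71334339e-05]), 'tool_pos': array([ 0.20046226, -0.61778926,  0.22957323]), 'tool_rot': array([-1.79901320e+02,  4.72168841e-03,  1.79842309e+01]), 'force': array([ 0.06378195,  0.12332334, -0.68095585]), 'wrist_torque': array([-0.03314672, -0.01076302,  0.00493439]), 'grasp_force': 0.0, 'grip_width': 0.08715933892540609}
```

View pics/top0.png

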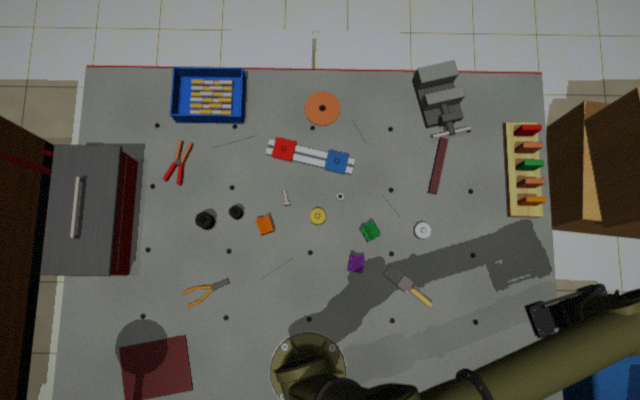

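View pics/scene0.png

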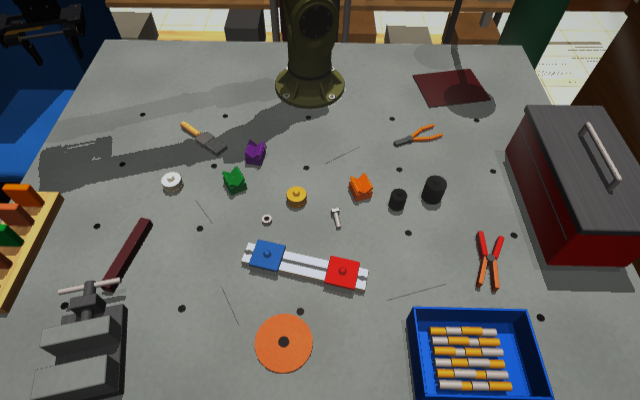

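Top view: large black riser (205,220), small black (237,212), orange V (265,225), brass (318,215), green V (370,230), white (423,230), purple look-alike (356,262), red foot (284,149), blue foot (339,160). Scene view: the same pieces at black (433,190), orange (361,185), brass (296,195), green (234,180), white (172,181), red foot (343,271) and blue foot (266,255).

Run:
```python
from h import *
seeds={'top':dict(black=(205,220),small=(237,212),orange=(265,225),brass=(318,215),green=(370,230),white=(423,230),red=(284,149),blue=(339,160)),
'scene':dict(black=(433,190),small=(398,200),orange=(361,185),brass=(296,195),green=(234,180),white=(172,181),red=(343,271),blue=(266,255))}
for n in seeds:
    p,d=load(n);C=cloud(n,d)
    print(n,'table z',[C[v,u].round(4).tolist() for u,v in ([(330,290),(420,180)] if n=='top' else [(320,230),(200,270)])])
    for k,(u,v) in seeds[n].items():
        W=C[v-22:v+23,u-22:u+23].reshape(-1,3); c=C[v,u]
        W=W[np.hypot(*(W[:,:2]-c[:2]).T)<.05]
        lo=.026 if k in('red','blue') else .008
        W=W[W[:,2]>lo]; zt=W[:,2].max()
        out=[f'{k} zmax {zt:.4f} n{len(W)} all-bbox {((W.max(0)+W.min(0))/2)[:2].round(4)} ']
        h={'black':.056,'small':.028,'brass':.028,'white':.028,'red':.030,'blue':.030}.get(k)
        if h:
            S=W[abs(W[:,2]-h)<.005]; 
            if len(S): out.append(f'top n{len(S)} mean {S[:,:2].mean(0).round(4)} mid {((S.max(0)+S.min(0))/2)[:2].round(4)} ext {np.ptp(S,0)[:2].round(3)} z {np.median(S[:,2]):.4f}')
            r=cv2.minAreaRect(S[:,:2].astype(np.float32)*1000); out.append(str(np.round(np.hstack([*r]),1)))
            S=W[W[:,2]>h+.005]
            if len(S): out.append(f'spig n{len(S)} {S[:,:2].mean(0).round(4)}')
        else:
            r=cv2.minAreaRect(W[:,:2].astype(np.float32)*1000); out.append(str(np.round(np.hstack([*r]),1)))
            S=W[W[:,2]>.035]; r=cv2.minAreaRect(S[:,:2].astype(np.float32)*1000); out.append('hi'+str(np.round(np.hstack([*r]),1)))
        print(' '.join(out))
p,_=load('top'); q,_=load('scene')
a=cv2.resize(p[190:260,180:440],None,fx=3,fy=3,interpolation=2)
b=cv2.resize(q[150:215,150:455],None,fx=2.6,fy=2.6,interpolation=2)
w=max(a.shape[1],b.shape[1]);f=lambda i:cv2.copyMakeBorder(i,0,0,0,w-i.shape[1],0)
b2=cv2.resize(q[235:300,230:380],None,fx=2.6,fy=2.6,interpolation=2)
cv2.imwrite('pics/crop.png',np.vstack([f(a),f(b),f(b2)])); print(np.vstack([f(a),f(b),f(b2)]).shape)
```

```text
top table z [[0.2368, -0.0638, 0.0036], [0.5827, -0.3436, 0.0028]]
black zmax 0.0681 n274 all-bbox [0.4427 0.3205]  top n182 mean [0.4403 0.3212] mid [0.4407 0.3205] ext [0.049 0.05 ] z 0.0570 [439.9 321.2  48.7  48.1  47.9] spig n31 [0.4396 0.3186]
small zmax 0.0521 n166 all-bbox [0.4664 0.2208]  top n8 mean [0.4619 0.2155] mid [0.4644 0.2172] ext [0.025 0.012] z 0.0286 [463.1 214.5   7.   27.5  67. ] spig n130 [0.4681 0.229 ]
orange zmax 0.0481 n266 all-bbox [0.4285 0.1381]  [422.8 132.8  79.1  71.2  14.1] hi[431.1 140.4  49.7  42.4  20.1]
brass zmax 0.0416 n221 all-bbox [ 0.4638 -0.0303]  top n165 mean [ 0.4609 -0.0207] mid [ 0.4609 -0.0194] ext [0.048 0.046] z 0.0289 [460.9 -19.5  46.2  47.4  88.8] spig n32 [ 0.4603 -0.0224]
green zmax 0.0520 n268 all-bbox [ 0.415  -0.1849]  [ 416.4 -185.4   87.5   63.8   63.4] hi[ 417.2 -182.1   49.1   44.    30.4]
white zmax 0.0416 n240 all-bbox [ 0.4269 -0.3454]  top n163 mean [ 0.4229 -0.3421] mid [ 0.4229 -0.343 ] ext [0.047 0.047] z 0.0287 [ 422.9 -342.9   47.2   46.8   88.1] spig n39 [ 0.42   -0.3425]
red zmax 0.0437 n413 all-bbox [0.6705 
[... 1082 characters left out ...]
max 0.0442 n392 all-bbox [ 0.4167 -0.1808]  [ 416.3 -181.1   53.3   43.8   30.4] hi[ 416.7 -181.    50.6   43.2   29.3]
white zmax 0.0367 n322 all-bbox [ 0.4204 -0.3417]  top n226 mean [ 0.4227 -0.3411] mid [ 0.4204 -0.3421] ext [0.051 0.049] z 0.0261 [ 421.8 -341.6   48.7   47.7   48. ] spig n14 [ 0.4225 -0.3422]
red zmax 0.0392 n813 all-bbox [0.6704 0.0879]  top n796 mean [0.6715 0.0878] mid [0.6704 0.0879] ext [0.078 0.077] z 0.0284 [670.4  88.   65.6  67.8  76.8] spig n17 [0.6705 0.0881]
blue zmax 0.0372 n735 all-bbox [ 0.6322 -0.0767]  top n719 mean [ 0.6336 -0.077 ] mid [ 0.6322 -0.0767] ext [0.075 0.076] z 0.0284 [632.9 -77.5  66.3  66.5  77.2] spig n16 [ 0.6324 -0.0776]
(548, 793, 3)
```

View pics/crop.png

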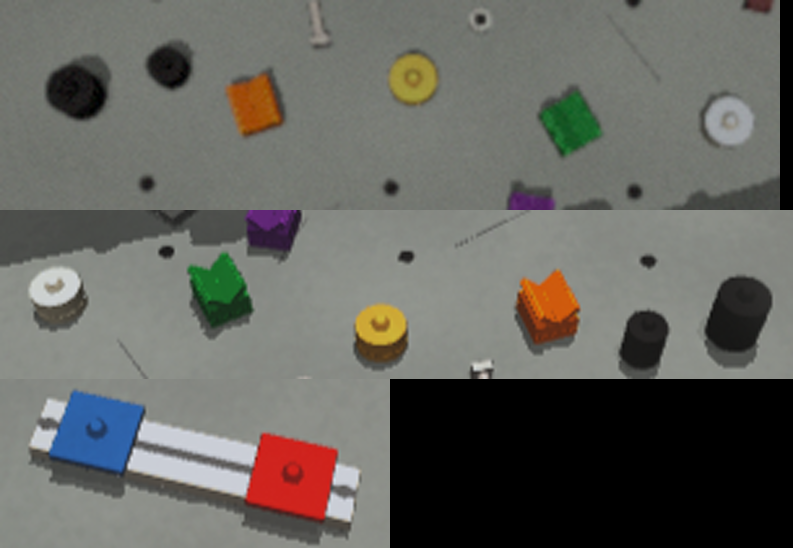

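Both cameras agree to about 2 mm. The feet are 169 mm apart (170 expected), the rail direction is about 77°, and the heights match. V groove (long side) angles: orange about 19.5°, green about 30°.

```bash
cat >> h.py <<'E'
from scipy.spatial.transform import Rotation as Rn
def legs(*wps,start=None):
    """wps: (x,y,z,yaw) m,deg -> per-call total tool shift mm and turn rad"""
    o=env.get_obs(); cur=np.r_[o['tool_pos'],o['tool_rot'][2]] if start is None else np.array(start,float)
    print('now',o['tool_pos'].round(4),o['tool_rot'].round(2),'F',o['force'].round(1),'grip',round(o['grip_width'],4),round(o['grasp_force'],1),'t',round(o['time_s'],2))
    R=None
    for w in wps:
        w=np.array(w,float); n=max(1,int(np.ceil(max(np.linalg.norm(w[:3]-cur[:3])/.2,abs(w[3]-cur[3])/40))))
        for i in range(n):
            nx=cur+(w-cur)/(n-i)
            R=Rn.from_euler('xyz',[180,0,cur[3]],degrees=True)
            if i==0 and w is wps[0] and start is None: R=Rn.from_euler('xyz',o['tool_rot'],degrees=True)
            print('  leg',np.round(R.inv().apply(nx[:3]-cur[:3])*1000,1).tolist(),'turn',round(-np.radians(nx[3]-cur[3]),3),'->',nx.round(3))
            cur=nx
E
python3 - <<'E'
from h import *
legs((.422,-.342,.10,77))
n='scene';p,d=load(n);C=cloud(n,d)
print('purple',C[152,255].round(3))
for k,(u,v),c,a in(('orange',(361,185),(.4305,.1408),19.5),('green',(234,180),(.4167,-.181),30)):
    W=C[v-25:v+26,u-25:u+26].reshape(-1,3);W=W[W[:,2]>.015]
    a=np.radians(a);x=np.array([np.cos(a),np.sin(a)]);y=np.array([-x[1],x[0]])
    r=W[:,:2]-c;X=r@x;Y=r@y;m=(abs(X)<.026)&(abs(Y)<.026);X,Y,Z=X[m],Y[m],W[m,2]
    for nm,q in(('x',X),('y',Y)): print(k,nm,[round(float(np.median(Z[(q>b)&(q<=b+.009)]))*1000) for b in np.arange(-.0225,.02,.009)])
E
```

```text
now [ 0.2005 -0.6178  0.2296] [-179.9     0.     17.98] F [ 0.1  0.1 -0.7] grip 0.0872 0.0 t 0.1
  leg [147.9, -97.0, 64.8] turn -0.515 -> [ 0.311 -0.48   0.165 47.492]
  leg [176.5, -11.5, 64.8] turn -0.515 -> [ 0.422 -0.342  0.1   77.   ]
purple [ 0.323 -0.137  0.029]
orange x [35, 34, 32, 35, 32]
orange y [27, 33, 27, 33, 39]
green x [35, 35, 32, 35, 31]
green y [37, 32, 27, 32, 39]
```

Call:
arm_command --series '[[[30,-19,13],-0.1],[[59,-39,26],-0.2],[[89,-58,39],-0.31],[[118,-78,52],-0.41],[[148,-97,65],-0.515]]' --grip -1 --grip_force 35

```text
time_s: 0.6
tool_pos: [0.3119, -0.4789, 0.1647]
tool_rot: [-180.0, 0.0, 47.7]
force: [0.5, -0.0, -0.5]
grip_width: 0.0869
grasp_force: 0.0
```

Call:
arm_command --series '[[[35,-2,13],-0.1],[[70,-5,26],-0.2],[[106,-7,39],-0.31],[[141,-9,52],-0.41],[[176.5,-11.5,65],-0.515]]'

```text
time_s: 1.1
tool_pos: [0.4227, -0.3412, 0.0998]
tool_rot: [-180.0, 0.0, 77.2]
force: [0.7, 0.3, -0.5]
grip_width: 0.0869
grasp_force: 0.0
```

Call:
arm_command --series '[[[0,0,0],0],[[0,0,0],0],[[0,0,0],0],[[0,0,0],0],[[0,0,0],0]]'

```text
time_s: 1.6
tool_pos: [0.4216, -0.3437, 0.1009]
tool_rot: [180.0, 0.0, 76.9]
force: [-0.3, 0.3, -1.2]
grip_width: 0.087
grasp_force: 0.0
```

Run:
```python
from h import *
legs((.422,-.342,.013,77),(.422,-.342,.16,77),(.6705,.0875,.16,77))
```

```text
now [ 0.4216 -0.3437  0.1009] [1.7998e+02 4.0000e-02 7.6860e+01] F [-0.3  0.3 -1.2] grip 0.087 0.0 t 1.6
  leg [1.7, 0.0, 87.9] turn -0.002 -> [ 4.22e-01 -3.42e-01  1.30e-02  7.70e+01]
  leg [0.0, 0.0, -147.0] turn -0.0 -> [ 0.422 -0.342  0.16  77.   ]
  leg [158.1, 48.5, 0.0] turn -0.0 -> [ 0.505 -0.199  0.16  77.   ]
  leg [158.1, 48.5, 0.0] turn -0.0 -> [ 5.88e-01 -5.60e-02  1.60e-01  7.70e+01]
  leg [158.1, 48.5, 0.0] turn -0.0 -> [ 0.67   0.088  0.16  77.   ]
```

Call:
arm_command --series '[[[0.3,0,18],0],[[0.6,0,36],0],[[0.8,0,54],0],[[1,0,72],0],[[1,0,80],0]]'

```text
time_s: 2.1
tool_pos: [0.4212, -0.3414, 0.0191]
tool_rot: [-179.9, -0.0, 76.9]
force: [-0.3, 0.4, 0.1]
grip_width: 0.0869
grasp_force: 0.0
```

Call:
arm_command --series '[[[0,0,3],0],[[0,0,6],0],[[0,0,7.5],0],[[0,0,7.5],0],[[0,0,7.5],0]]'

```text
time_s: 2.6
tool_pos: [0.4228, -0.3418, 0.0136]
tool_rot: [180.0, 0.0, 77.0]
force: [1.0, 0.8, 0.9]
grip_width: 0.087
grasp_force: 0.0
```

Call:
arm_command --series '[[[0,0,0],0],[[0,0,0],0],[[0,0,0],0],[[0,0,0],0],[[0,0,0],0]]' --grip 1

```text
time_s: 3.1
tool_pos: [0.4224, -0.3415, 0.013]
tool_rot: [-180.0, 0.0, 77.0]
force: [0.2, -0.0, 0.5]
grip_width: 0.0547
grasp_force: 0.0
```

Call:
arm_command --series '[[[0,0,0],0],[[0,0,0],0],[[0,0,0],0],[[0,0,0],0],[[0,0,0],0]]'

```text
time_s: 3.6
tool_pos: [0.4224, -0.3415, 0.013]
tool_rot: [-180.0, 0.0, 77.0]
force: [-0.4, 0.5, -0.3]
grip_width: 0.0492
grasp_force: 35.0
```

Call:
arm_command --series '[[[0,0,-8],0],[[0,0,-25],0],[[0,0,-47],0],[[0,0,-69],0],[[0,0,-87],0]]'

```text
time_s: 4.1
tool_pos: [0.4228, -0.3416, 0.1017]
tool_rot: [179.9, 0.0, 77.0]
force: [0.2, -1.1, -0.6]
grip_width: 0.0491
grasp_force: 35.0
```

Call:
arm_command --series '[[[15,5,0],0],[[50,15,0],0],[[90,27,0],0],[[130,40,0],0],[[170,52,0],0]]'

```text
time_s: 4.6
tool_pos: [0.5121, -0.1862, 0.1006]
tool_rot: [179.9, 0.0, 77.0]
force: [1.1, -0.5, -1.7]
grip_width: 0.0495
grasp_force: 35.0
```

Call:
arm_command --series '[[[40,12,0],0],[[80,25,0],0],[[120,37,0],0],[[155,47,0],0],[[180,55,0],0]]'

```text
time_s: 5.1
tool_pos: [0.6064, -0.0211, 0.1005]
tool_rot: [180.0, -0.1, 77.2]
force: [-0.3, -0.0, -1.6]
grip_width: 0.0492
grasp_force: 35.0
```

Call:
arm_command --series '[[[30,9,0],0],[[60,19,0],0],[[90,28,0],0],[[110,34,0],0],[[124,38.5,0],0]]'

```text
time_s: 5.6
tool_pos: [0.6712, 0.0899, 0.1002]
tool_rot: [-180.0, -0.1, 77.1]
force: [-0.4, 1.3, -0.9]
grip_width: 0.0495
grasp_force: 35.0
```

Call:
arm_command --series '[[[0,0,0],0],[[0,0,0],0],[[0,0,0],0],[[0,0,0],0],[[0,0,0],0]]'

```text
time_s: 6.1
tool_pos: [0.6708, 0.0863, 0.1001]
tool_rot: [180.0, 0.0, 76.9]
force: [-0.7, -0.5, -2.9]
grip_width: 0.0491
grasp_force: 35.0
```

Run:
```python
from h import *
legs((.6705,.0875,.043,77))
```

```text
now [0.6708 0.0863 0.1001] [1.7999e+02 4.0000e-02 7.6910e+01] F [-0.7 -0.5 -2.9] grip 0.0491 35.0 t 6.1
  leg [1.1, -0.6, 57.1] turn -0.002 -> [6.7e-01 8.8e-02 4.3e-02 7.7e+01]
```

Call:
arm_command --series '[[[0.5,0,10],0],[[0.5,0,22],0],[[0.5,0,34],0],[[0.5,0,44],0],[[0.5,0,50],0]]'

```text
time_s: 6.6
tool_pos: [0.67, 0.088, 0.0479]
tool_rot: [-179.9, 0.0, 77.0]
force: [0.4, -1.2, -0.2]
grip_width: 0.049
grasp_force: 35.0
```

Call:
arm_command --series '[[[0,0,2],0],[[0,0,4],0],[[0,0,5],0],[[0,0,5.5],0],[[0,0,5.5],0]]'

```text
time_s: 7.1
tool_pos: [0.6713, 0.0881, 0.0449]
tool_rot: [180.0, -0.0, 77.0]
force: [0.6, -0.3, -1.2]
grip_width: 0.0492
grasp_force: 35.0
```

Call:
arm_command --series '[[[0,0,0],0],[[0,0,0.5],0],[[0,0,0.5],0],[[0,0,1],0],[[0,0,1],0]]'

```text
time_s: 7.6
tool_pos: [0.6709, 0.088, 0.0434]
tool_rot: [-180.0, 0.0, 77.0]
force: [0.3, -0.8, -0.8]
grip_width: 0.0494
grasp_force: 35.0
```

Run:
```python
from h import *
legs((.6705,.0875,.043,77))
p,d=shot('scene'); cv2.imwrite('pics/s1.png',cv2.resize(p[190:330,220:440],None,fx=3.5,fy=3.5,interpolation=2))
```

```text
now [0.6709 0.088  0.0434] [-1.7999e+02  1.0000e-02  7.7000e+01] F [ 0.3 -0.8 -0.8] grip 0.0494 35.0 t 7.6
  leg [-0.6, -0.3, 0.4] turn -0.0 -> [6.7e-01 8.8e-02 4.3e-02 7.7e+01]
```

View pics/s1.png

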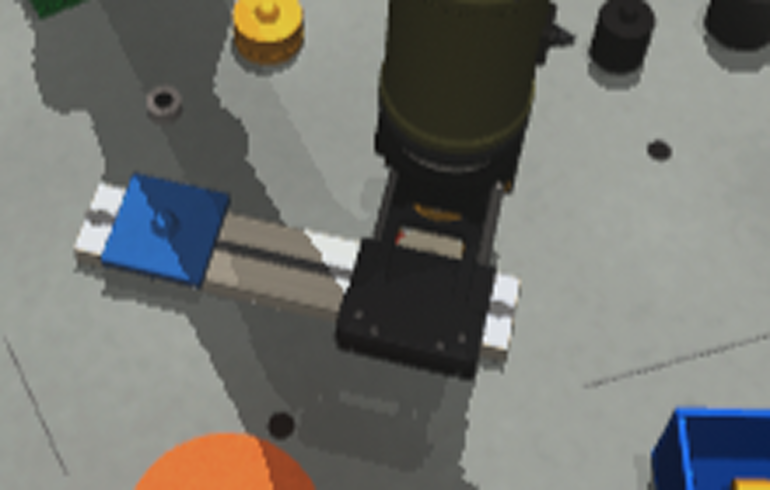

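The gripper covers the white riser at (425,240) in the crop, so I'll feel for contact by force instead.

Call:
arm_command --series '[[[0,0,0.3],0],[[0,0,0.6],0],[[0,0,0.6],0],[[0,0,0.6],0],[[0,0,0.6],0]]'

```text
time_s: 8.15
tool_pos: [0.6711, 0.0881, 0.0431]
tool_rot: [180.0, 0.0, 77.0]
force: [-0.6, -0.9, -0.0]
grip_width: 0.0491
grasp_force: 35.0
```

Call:
arm_command --series '[[[0,0,0.3],0],[[0,0,0.5],0],[[0,0,0.5],0],[[0,0,0.5],0],[[0,0,0.5],0]]'

```text
time_s: 8.65
tool_pos: [0.671, 0.0881, 0.0431]
tool_rot: [180.0, 0.0, 77.0]
force: [-2.5, -0.3, 6.0]
grip_width: 0.0491
grasp_force: 35.0
```

Contact came at the expected height, 43.1 mm. Release and go to the brass riser.

Call:
arm_command --series '[[[0,0,-0.3],0],[[0,0,-0.3],0],[[0,0,-0.3],0],[[0,0,-0.3],0],[[0,0,-0.3],0]]' --grip -1

```text
time_s: 9.15
tool_pos: [0.671, 0.0881, 0.0425]
tool_rot: [-180.0, 0.0, 77.0]
force: [-0.3, 0.7, -0.8]
grip_width: 0.0809
grasp_force: 0.0
```

Call:
arm_command --series '[[[0,0,0],0],[[0,0,0],0],[[0,0,-3],0],[[0,0,-15],0],[[0,0,-35],0]]'

```text
time_s: 9.65
tool_pos: [0.6701, 0.0879, 0.0775]
tool_rot: [-179.9, 0.0, 77.0]
force: [0.7, -0.1, 0.1]
grip_width: 0.0871
grasp_force: 0.0
```

Call:
arm_command --series '[[[0,0,-20],0],[[0,0,-35],0],[[0,0,-42],0],[[0,0,-42],0],[[0,0,-42],0]]'

```text
time_s: 10.15
tool_pos: [0.6706, 0.0879, 0.1191]
tool_rot: [-180.0, 0.0, 77.0]
force: [0.4, -0.1, -0.4]
grip_width: 0.0869
grasp_force: 0.0
```

Run:
```python
from h import *
legs((.461,-.0205,.12,77),(.461,-.0205,.013,77))
```

```text
now [0.6706 0.0879 0.1191] [-1.7995e+02  3.0000e-02  7.6990e+01] F [ 0.4 -0.1 -0.4] grip 0.0869 0.0 t 10.15
  leg [-76.4, -89.9, -0.4] turn -0.0 -> [5.6600e-01 3.4000e-02 1.2000e-01 7.6996e+01]
  leg [-76.4, -89.9, -0.4] turn -0.0 -> [ 4.61e-01 -2.10e-02  1.20e-01  7.70e+01]
  leg [0.0, -0.0, 107.0] turn -0.0 -> [ 4.61e-01 -2.00e-02  1.30e-02  7.70e+01]
```

Call:
arm_command --series '[[[-10,-12,0],0],[[-26,-31,0],0],[[-46,-54,0],0],[[-66,-78,0],0],[[-86,-101,0],0]]'

```text
time_s: 10.65
tool_pos: [0.5512, 0.0265, 0.1183]
tool_rot: [-179.9, 0.0, 77.0]
force: [0.7, 0.3, 0.1]
grip_width: 0.087
grasp_force: 0.0
```

Call:
arm_command --series '[[[-20,-23,0],0],[[-40,-47,0],0],[[-55,-65,0],0],[[-64,-75,0],0],[[-67,-79,0],0]]'

```text
time_s: 11.15
tool_pos: [0.46, -0.0213, 0.1192]
tool_rot: [-180.0, 0.0, 76.9]
force: [-0.1, 0.3, 1.1]
grip_width: 0.0872
grasp_force: 0.0
```

Call:
arm_command --series '[[[0,0,5],0],[[0,0,25],0],[[0,0,50],0],[[0,0,75],0],[[0,0,90],0]]'

```text
time_s: 11.65
tool_pos: [0.4611, -0.0192, 0.0276]
tool_rot: [-179.9, -0.1, 77.1]
force: [0.0, -1.4, 0.5]
grip_width: 0.0872
grasp_force: 0.0
```

Run:
```python
from h import *
legs((.461,-.0205,.013,77))
p,d=shot('top');C=cloud('top',d);W=C.reshape(-1,3)
W=W[(np.hypot(W[:,0]-.6705,W[:,1]-.0875)<.03)];S=W[abs(W[:,2]-.0585)<.005];print('white on red',S.mean(0).round(4),len(S),np.ptp(S,0).round(3),'max',W[:,2].max().round(4))
```

```text
now [ 0.4611 -0.0192  0.0276] [-1.7988e+02 -7.0000e-02  7.7070e+01] F [ 0.  -1.4  0.5] grip 0.0872 0.0 t 11.65
  leg [-1.3, 0.2, 14.6] turn 0.001 -> [ 4.61e-01 -2.00e-02  1.30e-02  7.70e+01]
white on red [0.671  0.0862 0.0589] 169 [0.05  0.047 0.01 ] max 0.0702
```

White is seated: its top is 30 mm above where it started, with no tilt.

Call:
arm_command --series '[[[0,0,6],0],[[0,0,11],0],[[0,0,15],0],[[0,0,15.5],0],[[0,0,15.5],0]]'

```text
time_s: 12.2
tool_pos: [0.4615, -0.0205, 0.0145]
tool_rot: [180.0, 0.0, 77.0]
force: [-0.1, 0.9, -0.4]
grip_width: 0.0867
grasp_force: 0.0
```

Call:
arm_command --series '[[[0,0,0],0],[[0,0,0],0],[[0,0,0],0],[[0,0,0],0],[[0,0,0],0]]' --grip 1

```text
time_s: 12.7
tool_pos: [0.4612, -0.0205, 0.0143]
tool_rot: [180.0, 0.0, 77.0]
force: [-0.1, -0.6, -0.1]
grip_width: 0.0549
grasp_force: 0.0
```

Call:
arm_command --series '[[[0,0,0],0],[[0,0,0],0],[[0,0,0],0],[[0,0,0],0],[[0,0,0],0]]'

```text
time_s: 13.2
tool_pos: [0.4607, -0.0204, 0.0142]
tool_rot: [-179.9, 0.0, 77.0]
force: [-3.5, 0.2, 2.9]
grip_width: 0.0494
grasp_force: 35.0
```

Call:
arm_command --series '[[[0,0,-8],0],[[0,0,-25],0],[[0,0,-50],0],[[0,0,-75],0],[[0,0,-100],0]]'

```text
time_s: 13.7
tool_pos: [0.4611, -0.0205, 0.115]
tool_rot: [180.0, -0.0, 77.0]
force: [-0.5, -1.1, -4.0]
grip_width: 0.0493
grasp_force: 35.0
```

Call:
arm_command --series '[[[0,0,-12],0],[[0,0,-18],0],[[0,0,-20],0],[[0,0,-20],0],[[0,0,-20],0]]'

```text
time_s: 14.2
tool_pos: [0.4604, -0.0204, 0.1331]
tool_rot: [-179.9, -0.0, 77.0]
force: [0.1, -0.3, -4.3]
grip_width: 0.0492
grasp_force: 35.0
```

Run:
```python
from h import *
legs((.671,.088,.133,77),(.671,.088,.071,77))
```

```text
now [ 0.4604 -0.0204  0.1331] [-179.88   -0.     77.  ] F [ 0.1 -0.3 -4.3] grip 0.0492 35.0 t 14.2
  leg [76.5, 90.4, 0.0] turn -0.0 -> [5.6600e-01 3.4000e-02 1.3300e-01 7.6999e+01]
  leg [76.5, 90.4, 0.0] turn -0.0 -> [ 0.671  0.088  0.133 77.   ]
  leg [0.0, -0.0, 62.0] turn -0.0 -> [6.71e-01 8.80e-02 7.10e-02 7.70e+01]
```

Call:
arm_command --series '[[[10,12,0],0],[[26,31,0],0],[[46,54,0],0],[[66,78,0],0],[[86,101,0],0]]'

```text
time_s: 14.7
tool_pos: [0.5795, 0.0408, 0.1329]
tool_rot: [-179.9, 0.0, 77.0]
force: [-0.3, 0.5, -3.0]
grip_width: 0.0492
grasp_force: 35.0
```

Call:
arm_command --series '[[[20,23,0],0],[[40,47,0],0],[[55,65,0],0],[[64,76,0],0],[[67,79.5,0],0]]'

```text
time_s: 15.2
tool_pos: [0.6719, 0.0891, 0.1322]
tool_rot: [-179.9, -0.0, 77.0]
force: [-1.8, 0.4, -3.3]
grip_width: 0.0495
grasp_force: 35.0
```

Call:
arm_command --series '[[[0,0,0],0],[[0,0,0],0],[[0,0,10],0],[[0,0,25],0],[[0,0,40],0]]'

```text
time_s: 15.7
tool_pos: [0.6709, 0.0873, 0.0927]
tool_rot: [-180.0, 0.0, 77.0]
force: [-0.4, -0.9, -5.1]
grip_width: 0.0494
grasp_force: 35.0
```

Call:
arm_command --series '[[[0,0,8],0],[[0,0,13],0],[[0,0,16],0],[[0,0,17],0],[[0,0,17],0]]'

```text
time_s: 16.2
tool_pos: [0.6718, 0.0881, 0.0776]
tool_rot: [180.0, -0.0, 77.0]
force: [-0.0, -0.0, -4.0]
grip_width: 0.0496
grasp_force: 35.0
```

Run:
```python
from h import *
legs((.671,.088,.0722,77))
```

```text
now [0.6718 0.0881 0.0776] [ 1.7996e+02 -1.0000e-02  7.7000e+01] F [-0. -0. -4.] grip 0.0496 35.0 t 16.2
  leg [-0.3, -0.8, 5.4] turn -0.0 -> [6.71e-01 8.80e-02 7.20e-02 7.70e+01]
```

Call:
arm_command --series '[[[0,0,1.5],0],[[0,0,3],0],[[0,0,4],0],[[0,0,4],0],[[0,0,4],0]]'

```text
time_s: 16.7
tool_pos: [0.6715, 0.0879, 0.0732]
tool_rot: [-180.0, 0.0, 77.0]
force: [-0.1, -0.7, -3.4]
grip_width: 0.0491
grasp_force: 35.0
```

Call:
arm_command --series '[[[0,0,0.3],0],[[0,0,0.6],0],[[0,0,0.6],0],[[0,0,0.6],0],[[0,0,0.6],0]]'

```text
time_s: 17.2
tool_pos: [0.6715, 0.088, 0.0726]
tool_rot: [180.0, 0.0, 77.0]
force: [0.5, 0.1, -4.1]
grip_width: 0.0494
grasp_force: 35.0
```

Call:
arm_command --series '[[[0,0,0.3],0],[[0,0,0.5],0],[[0,0,0.5],0],[[0,0,0.5],0],[[0,0,0.5],0]]'

```text
time_s: 17.7
tool_pos: [0.6715, 0.088, 0.0723]
tool_rot: [180.0, 0.0, 77.0]
force: [-0.8, -0.6, -1.3]
grip_width: 0.0495
grasp_force: 35.0
```

Call:
arm_command --series '[[[0,0,0.3],0],[[0,0,0.5],0],[[0,0,0.5],0],[[0,0,0.5],0],[[0,0,0.5],0]]'

```text
time_s: 18.2
tool_pos: [0.6716, 0.088, 0.0723]
tool_rot: [180.0, 0.0, 77.0]
force: [-4.0, -0.9, 5.4]
grip_width: 0.0493
grasp_force: 35.0
```

Brass is in contact at the expected 72.3 mm. Release, retreat and set up for orange.

Call:
arm_command --series '[[[0,0,-0.3],0],[[0,0,-0.3],0],[[0,0,-0.3],0],[[0,0,-0.3],0],[[0,0,-0.3],0]]' --grip -1

```text
time_s: 18.7
tool_pos: [0.6716, 0.088, 0.0717]
tool_rot: [180.0, -0.0, 77.0]
force: [0.7, 0.7, 0.8]
grip_width: 0.0806
grasp_force: 0.0
```

Call:
arm_command --series '[[[0,0,0],0],[[0,0,0],0],[[0,0,-3],0],[[0,0,-15],0],[[0,0,-35],0]]'

```text
time_s: 19.2
tool_pos: [0.6707, 0.0878, 0.1067]
tool_rot: [-179.9, 0.0, 77.0]
force: [-0.4, -1.0, 0.0]
grip_width: 0.0869
grasp_force: 0.0
```

Call:
arm_command --series '[[[0,0,-20],0],[[0,0,-35],0],[[0,0,-42],0],[[0,0,-42],0],[[0,0,-42],0]]'

```text
time_s: 19.7
tool_pos: [0.6711, 0.0878, 0.1483]
tool_rot: [-180.0, 0.0, 77.0]
force: [0.7, -0.2, -0.3]
grip_width: 0.087
grasp_force: 0.0
```

Run:
```python
from h import *
legs((.4305,.1408,.14,19.5),(.4305,.1408,.014,19.5))
```

```text
now [0.6711 0.0878 0.1483] [-1.7995e+02  3.0000e-02  7.6990e+01] F [ 0.7 -0.2 -0.3] grip 0.087 0.0 t 19.7
  leg [-1.3, -123.2, 4.2] turn 0.502 -> [ 0.551  0.114  0.144 48.247]
  leg [-60.4, -107.4, 4.2] turn 0.502 -> [ 0.43   0.141  0.14  19.5  ]
  leg [0.0, -0.0, 126.0] turn -0.0 -> [4.30e-01 1.41e-01 1.40e-02 1.95e+01]
```

Call:
arm_command --series '[[[0,-20,1],0.08],[[-0.5,-45,2],0.18],[[-1,-71,3],0.29],[[-1,-97,4],0.4],[[-1.3,-123,4],0.502]]'

```text
time_s: 20.2
tool_pos: [0.5494, 0.1143, 0.1434]
tool_rot: [-179.9, 0.1, 48.0]
force: [-0.4, -0.4, 0.4]
grip_width: 0.0871
grasp_force: 0.0
```

Call:
arm_command --series '[[[-15,-26,1],0.12],[[-30,-52,2],0.25],[[-44,-78,3],0.37],[[-55,-98,4],0.46],[[-60.4,-107.4,4],0.502]]'

```text
time_s: 20.7
tool_pos: [0.4282, 0.141, 0.1396]
tool_rot: [180.0, 0.2, 19.4]
force: [0.2, 0.2, -1.0]
grip_width: 0.0872
grasp_force: 0.0
```

Call:
arm_command --series '[[[0,0,0],0],[[0,0,5],0],[[0,0,22],0],[[0,0,44],0],[[0,0,66],0]]'

```text
time_s: 21.2
tool_pos: [0.4319, 0.1405, 0.0737]
tool_rot: [-180.0, -0.0, 19.5]
force: [-0.6, -0.1, 0.6]
grip_width: 0.0868
grasp_force: 0.0
```

Run:
```python
from h import *
legs((.4305,.1408,.014,19.5))
p,d=shot('top');C=cloud('top',d);W=C.reshape(-1,3)
W=W[(np.hypot(W[:,0]-.6705,W[:,1]-.0875)<.03)];S=W[abs(W[:,2]-.0865)<.005];print('brass on red',S.mean(0).round(4),len(S),np.ptp(S,0).round(3),'max',W[:,2].max().round(4))
```

```text
now [0.4319 0.1405 0.0737] [-1.7998e+02 -2.0000e-02  1.9470e+01] F [-0.6 -0.1  0.6] grip 0.0868 0.0 t 21.2
  leg [-1.2, -0.7, 59.7] turn -0.001 -> [4.30e-01 1.41e-01 1.40e-02 1.95e+01]
brass on red [0.6719 0.0869 0.0867] 177 [0.049 0.046 0.01 ] max 0.0988
```

Brass is seated: 86.7 mm measured against 86.9 expected. Now grasp the orange V.

Call:
arm_command --series '[[[0,0,15],0],[[0,0,32],0],[[0,0,46],0],[[0,0,55],0],[[0,0,58.5],0]]'

```text
time_s: 21.75
tool_pos: [0.4306, 0.1407, 0.0154]
tool_rot: [-180.0, 0.1, 19.5]
force: [0.2, 0.3, -0.0]
grip_width: 0.0871
grasp_force: 0.0
```

Call:
arm_command --series '[[[0,0,0],0],[[0,0,0],0],[[0,0,0],0],[[0,0,0],0],[[0,0,0],0]]' --grip 1

```text
time_s: 22.25
tool_pos: [0.4313, 0.1409, 0.0168]
tool_rot: [180.0, -0.0, 19.5]
force: [0.1, -0.5, -0.9]
grip_width: 0.0548
grasp_force: 0.0
```

Call:
arm_command --series '[[[0,0,0],0],[[0,0,0],0],[[0,0,0],0],[[0,0,0],0],[[0,0,0],0]]'

```text
time_s: 22.75
tool_pos: [0.4311, 0.1409, 0.0166]
tool_rot: [180.0, -0.0, 19.5]
force: [0.0, -0.5, 2.3]
grip_width: 0.0434
grasp_force: 35.0
```

Call:
arm_command --series '[[[0,0,-8],0],[[0,0,-25],0],[[0,0,-50],0],[[0,0,-75],0],[[0,0,-100],0]]'

```text
time_s: 23.25
tool_pos: [0.4303, 0.1409, 0.1172]
tool_rot: [-180.0, 0.1, 19.5]
force: [0.6, -0.0, -2.3]
grip_width: 0.0436
grasp_force: 35.0
```

Call:
arm_command --series '[[[0,0,-22],0],[[0,0,-40],0],[[0,0,-48],0],[[0,0,-50],0],[[0,0,-50],0]]'

```text
time_s: 23.75
tool_pos: [0.4306, 0.1407, 0.1659]
tool_rot: [180.0, 0.1, 19.5]
force: [-0.1, 0.7, -2.2]
grip_width: 0.0436
grasp_force: 35.0
```

Run:
```python
from h import *
legs((.6715,.088,.165,77),(.671,.088,.1,77))
```

```text
now [0.4306 0.1407 0.1659] [1.800e+02 6.000e-02 1.947e+01] F [-0.1  0.7 -2.2] grip 0.0436 35.0 t 23.75
  leg [104.8, 65.0, 0.4] turn -0.502 -> [ 0.551  0.114  0.165 48.237]
  leg [60.6, 107.4, 0.4] turn -0.502 -> [ 0.672  0.088  0.165 77.   ]
  leg [-0.1, -0.5, 65.0] turn -0.0 -> [ 0.671  0.088  0.1   77.   ]
```

Call:
arm_command --series '[[[12,8,0],-0.06],[[35,22,0],-0.17],[[58,36,0],-0.28],[[81,50,0],-0.39],[[104.8,65,0],-0.502]]'

```text
time_s: 24.25
tool_pos: [0.5515, 0.1142, 0.1646]
tool_rot: [-179.9, 0.1, 48.5]
force: [0.3, 0.2, -2.6]
grip_width: 0.0437
grasp_force: 35.0
```

Call:
arm_command --series '[[[15,26,0],-0.12],[[30,52,0],-0.25],[[44,78,0],-0.37],[[55,98,0],-0.46],[[60.6,107.4,0],-0.502]]'

```text
time_s: 24.75
tool_pos: [0.6729, 0.0866, 0.1635]
tool_rot: [-179.8, 0.0, 77.0]
force: [0.2, -0.1, -1.8]
grip_width: 0.0435
grasp_force: 35.0
```

Call:
arm_command --series '[[[0,0,0],0],[[0,0,0],0],[[0,0,10],0],[[0,0,25],0],[[0,0,40],0]]'

```text
time_s: 25.25
tool_pos: [0.6711, 0.0882, 0.125]
tool_rot: [-180.0, 0.0, 77.0]
force: [0.0, 0.8, -2.8]
grip_width: 0.0436
grasp_force: 35.0
```

Call:
arm_command --series '[[[0,0,8],0],[[0,0,13],0],[[0,0,16],0],[[0,0,17],0],[[0,0,17],0]]'

```text
time_s: 25.75
tool_pos: [0.6722, 0.0883, 0.1098]
tool_rot: [180.0, -0.0, 77.0]
force: [0.6, -0.4, -2.0]
grip_width: 0.0438
grasp_force: 35.0
```

Run:
```python
from h import *
legs((.6715,.088,.1026,77))
```

```text
now [0.6722 0.0883 0.1098] [ 1.7997e+02 -1.0000e-02  7.6990e+01] F [ 0.6 -0.4 -2. ] grip 0.0438 35.0 t 25.75
  leg [-0.5, -0.7, 7.2] turn -0.0 -> [ 0.672  0.088  0.103 77.   ]
```

Call:
arm_command --series '[[[0,0,2],0],[[0,0,4],0],[[0,0,5.5],0],[[0,0,6],0],[[0,0,6],0]]'

```text
time_s: 26.25
tool_pos: [0.6719, 0.0882, 0.1033]
tool_rot: [-180.0, 0.0, 77.0]
force: [-0.9, -0.4, -1.6]
grip_width: 0.0437
grasp_force: 35.0
```

Call:
arm_command --series '[[[0,0,0.3],0],[[0,0,0.6],0],[[0,0,0.6],0],[[0,0,0.6],0],[[0,0,0.6],0]]'

```text
time_s: 26.75
tool_pos: [0.672, 0.0882, 0.1029]
tool_rot: [180.0, 0.0, 77.0]
force: [0.6, -0.1, -2.1]
grip_width: 0.044
grasp_force: 35.0
```

Call:
arm_command --series '[[[0,0,0.3],0],[[0,0,0.5],0],[[0,0,0.5],0],[[0,0,0.5],0],[[0,0,0.5],0]]'

```text
time_s: 27.25
tool_pos: [0.672, 0.0882, 0.1026]
tool_rot: [180.0, 0.0, 77.0]
force: [-1.6, -0.4, 0.8]
grip_width: 0.0435
grasp_force: 35.0
```

Call:
arm_command --series '[[[0,0,0.2],0],[[0,0,0.3],0],[[0,0,0.3],0],[[0,0,0.3],0],[[0,0,0.3],0]]'

```text
time_s: 27.75
tool_pos: [0.672, 0.0882, 0.1026]
tool_rot: [180.0, 0.0, 77.0]
force: [-3.1, -0.2, 5.5]
grip_width: 0.0435
grasp_force: 35.0
```

Call:
arm_command --series '[[[0,0,-0.2],0],[[0,0,-0.2],0],[[0,0,-0.2],0],[[0,0,-0.2],0],[[0,0,-0.2],0]]' --grip -1

```text
time_s: 28.25
tool_pos: [0.6719, 0.0882, 0.102]
tool_rot: [-180.0, 0.0, 77.0]
force: [0.4, 0.0, -0.5]
grip_width: 0.0756
grasp_force: 0.0
```

Call:
arm_command --series '[[[0,0,0],0],[[0,0,0],0],[[0,0,-3],0],[[0,0,-15],0],[[0,0,-35],0]]'

```text
time_s: 28.75
tool_pos: [0.6712, 0.088, 0.137]
tool_rot: [-179.9, 0.0, 77.0]
force: [-0.6, -0.1, 0.4]
grip_width: 0.0865
grasp_force: 0.0
```

Call:
arm_command --series '[[[0,0,-20],0],[[0,0,-30],0],[[0,0,-32],0],[[0,0,-32],0],[[0,0,-32],0]]'

```text
time_s: 29.25
tool_pos: [0.6714, 0.0879, 0.1682]
tool_rot: [-179.9, 0.0, 77.0]
force: [0.7, -0.6, 0.7]
grip_width: 0.0868
grasp_force: 0.0
```

Run:
```python
from h import *
legs((.4405,.321,.14,77),(.4405,.321,.032,77))
```

```text
now [0.6714 0.0879 0.1682] [-1.7991e+02  5.0000e-02  7.7000e+01] F [ 0.7 -0.6  0.7] grip 0.0868 0.0 t 29.25
  leg [87.6, -138.7, 14.1] turn -0.0 -> [ 0.556  0.204  0.154 76.998]
  leg [87.6, -138.7, 14.1] turn -0.0 -> [ 0.44   0.321  0.14  77.   ]
  leg [0.0, -0.0, 108.0] turn -0.0 -> [4.40e-01 3.21e-01 3.20e-02 7.70e+01]
```

Call:
arm_command --series '[[[12,-19,2],0],[[32,-50,5],0],[[54,-85,8],0],[[76,-120,12],0],[[98,-155,15],0]]'

```text
time_s: 29.75
tool_pos: [0.5411, 0.2192, 0.1529]
tool_rot: [-179.9, 0.1, 77.0]
force: [-0.7, 0.9, -0.2]
grip_width: 0.0869
grasp_force: 0.0
```

Call:
arm_command --series '[[[22,-35,3],0],[[43,-68,6],0],[[60,-95,10],0],[[72,-114,12],0],[[77,-122,13],0]]'

```text
time_s: 30.25
tool_pos: [0.4387, 0.3227, 0.1404]
tool_rot: [-179.9, 0.0, 77.2]
force: [0.3, 0.2, 0.9]
grip_width: 0.0875
grasp_force: 0.0
```

Call:
arm_command --series '[[[0,0,0],0],[[0,0,0],0],[[0,0,10],0],[[0,0,30],0],[[0,0,50],0]]'

```text
time_s: 30.75
tool_pos: [0.4428, 0.3198, 0.0901]
tool_rot: [180.0, 0.0, 76.8]
force: [0.0, -0.9, -0.3]
grip_width: 0.0867
grasp_force: 0.0
```

Run:
```python
from h import *
p,d=shot('scene');C=cloud('scene',d);cv2.imwrite('pics/s2.png',cv2.resize(p[130:330,200:480],None,fx=2.8,fy=2.8,interpolation=2))
W=C.reshape(-1,3);W=W[(np.hypot(W[:,0]-.672,W[:,1]-.088)<.045)];S=W[W[:,2]>.115];print('orange',S.mean(0).round(4),cv2.minAreaRect(S[:,:2].astype(np.float32)*1000),'max',W[:,2].max().round(4))
legs((.4405,.321,.032,77))
```

```text
orange [0.6702 0.0873 0.1227] ((671.451904296875, 86.65142059326172), (49.62547302246094, 43.68124771118164), 77.14156341552734) max 0.1305
now [0.4407 0.3181 0.0866] [-179.78    0.23   76.84] F [-0.1 -0.6 -2.5] grip 0.087 0.0 t 30.8
  leg [2.7, -0.8, 54.6] turn -0.003 -> [4.40e-01 3.21e-01 3.20e-02 7.70e+01]
```

View pics/s2.png

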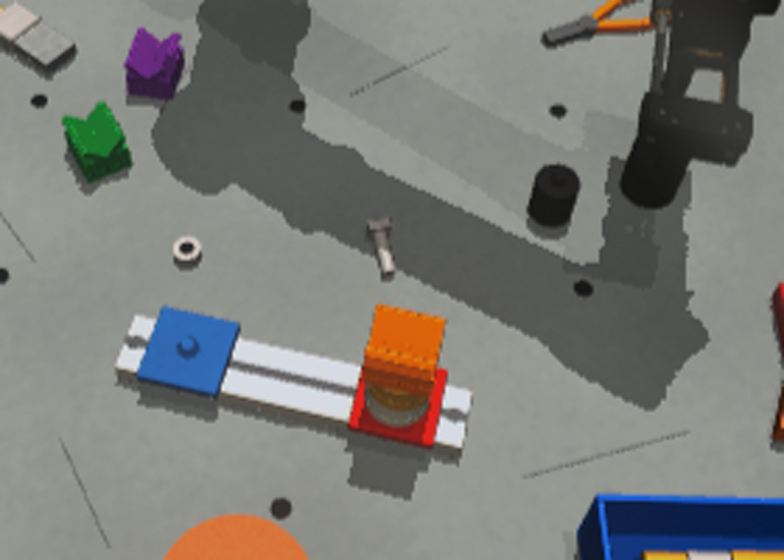

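The orange block sits at (405,345) in the crop, top at 130 mm, groove at 77°. The gripper straddles the large black riser at (650,170).

Call:
arm_command --series '[[[0,0,12],0],[[0,0,28],0],[[0,0,44],0],[[0,0,53],0],[[0,0,56],0]]'

```text
time_s: 31.3
tool_pos: [0.4407, 0.3206, 0.0337]
tool_rot: [-179.9, 0.1, 77.0]
force: [0.1, -0.6, 1.5]
grip_width: 0.0869
grasp_force: 0.0
```

Call:
arm_command --series '[[[0,0,0],0],[[0,0,0],0],[[0,0,0],0],[[0,0,0],0],[[0,0,0],0]]'

```text
time_s: 31.8
tool_pos: [0.4417, 0.3211, 0.0356]
tool_rot: [180.0, -0.0, 77.0]
force: [0.2, -0.2, -0.1]
grip_width: 0.0872
grasp_force: 0.0
```

Call:
arm_command --series '[[[0,0,1],0],[[0,0,2],0],[[0,0,3],0],[[0,0,3],0],[[0,0,3],0]]' --grip 1

```text
time_s: 32.3
tool_pos: [0.4414, 0.321, 0.0321]
tool_rot: [-180.0, 0.0, 77.0]
force: [0.1, 0.1, 0.0]
grip_width: 0.0552
grasp_force: 0.0
```

Call:
arm_command --series '[[[0,0,0],0],[[0,0,0],0],[[0,0,0],0],[[0,0,0],0],[[0,0,0],0]]'

```text
time_s: 32.8
tool_pos: [0.4412, 0.3211, 0.0321]
tool_rot: [-180.0, 0.0, 77.0]
force: [-2.9, 0.3, 0.8]
grip_width: 0.0493
grasp_force: 35.0
```

Call:
arm_command --series '[[[0,0,-8],0],[[0,0,-25],0],[[0,0,-50],0],[[0,0,-75],0],[[0,0,-100],0]]'

```text
time_s: 33.3
tool_pos: [0.442, 0.3209, 0.1345]
tool_rot: [179.9, -0.0, 77.0]
force: [0.2, 0.4, -3.0]
grip_width: 0.0492
grasp_force: 35.0
```

Call:
arm_command --series '[[[0,0,-15],0],[[0,0,-25],0],[[0,0,-28],0],[[0,0,-28],0],[[0,0,-28],0]]'

```text
time_s: 33.8
tool_pos: [0.4409, 0.3205, 0.1591]
tool_rot: [-179.9, 0.1, 77.0]
force: [-0.1, 0.5, -4.5]
grip_width: 0.0493
grasp_force: 35.0
```

Run:
```python
from h import *
legs((.50,.05,.16,77),(.633,-.0775,.16,77))
```

```text
now [0.4409 0.3205 0.1591] [-1.7992e+02  8.0000e-02  7.6990e+01] F [-0.1  0.5 -4.5] grip 0.0493 35.0 t 33.8
  leg [-125.1, 59.2, -0.4] turn -0.0 -> [ 0.47   0.185  0.16  76.997]
  leg [-125.1, 59.2, -0.4] turn -0.0 -> [5.0e-01 5.0e-02 1.6e-01 7.7e+01]
  leg [-94.3, 158.3, 0.0] turn -0.0 -> [ 0.633 -0.078  0.16  77.   ]
```

Call:
arm_command --series '[[[-17,8,0],0],[[-45,21,0],0],[[-75,35,0],0],[[-108,51,0],0],[[-140,66,0],0]]'

```text
time_s: 34.3
tool_pos: [0.4738, 0.1681, 0.1591]
tool_rot: [-179.9, 0.0, 77.0]
force: [1.2, 0.3, -2.5]
grip_width: 0.0492
grasp_force: 35.0
```

Call:
arm_command --series '[[[-35,17,0],0],[[-62,30,0],0],[[-86,42,0],0],[[-102,49,0],0],[[-110,52.4,0],0]]'

```text
time_s: 34.8
tool_pos: [0.5002, 0.0486, 0.1591]
tool_rot: [-179.9, 0.1, 76.8]
force: [0.3, -0.1, -2.9]
grip_width: 0.0491
grasp_force: 35.0
```

Call:
arm_command --series '[[[-12,20,0],0],[[-34,57,0],0],[[-58,97,0],0],[[-80,135,0],0],[[-94.3,158.3,0],0]]'

```text
time_s: 35.3
tool_pos: [0.6351, -0.0792, 0.1587]
tool_rot: [-180.0, 0.0, 76.9]
force: [0.1, 1.0, -2.8]
grip_width: 0.0494
grasp_force: 35.0
```

Call:
arm_command --series '[[[0,0,0],0],[[0,0,0],0],[[0,0,10],0],[[0,0,25],0],[[0,0,40],0]]'

```text
time_s: 35.8
tool_pos: [0.6328, -0.0756, 0.1188]
tool_rot: [-180.0, 0.0, 77.1]
force: [0.1, 0.0, -3.3]
grip_width: 0.0494
grasp_force: 35.0
```

Call:
arm_command --series '[[[0,0,12],0],[[0,0,25],0],[[0,0,35],0],[[0,0,40],0],[[0,0,40],0]]'

```text
time_s: 36.3
tool_pos: [0.633, -0.0767, 0.0792]
tool_rot: [-179.9, 0.0, 77.0]
force: [-0.6, 0.3, -2.9]
grip_width: 0.0495
grasp_force: 35.0
```

Run:
```python
from h import *
legs((.633,-.0775,.0621,77))
```

```text
now [ 0.633  -0.0767  0.0792] [-1.7991e+02  1.0000e-02  7.6990e+01] F [-0.6  0.3 -2.9] grip 0.0495 35.0 t 36.3
  leg [-0.8, 0.1, 17.1] turn -0.0 -> [ 6.33e-01 -7.80e-02  6.20e-02  7.70e+01]
```

Call:
arm_command --series '[[[0,0,5],0],[[0,0,10],0],[[0,0,14],0],[[0,0,16],0],[[0,0,16.5],0]]'

```text
time_s: 36.8
tool_pos: [0.6334, -0.0767, 0.0634]
tool_rot: [-180.0, 0.0, 77.0]
force: [-0.1, -0.2, -4.0]
grip_width: 0.0495
grasp_force: 35.0
```

Call:
arm_command --series '[[[0,0,0.3],0],[[0,0,0.5],0],[[0,0,0.5],0],[[0,0,0.5],0],[[0,0,0.5],0]]'

```text
time_s: 37.3
tool_pos: [0.6336, -0.0767, 0.0633]
tool_rot: [180.0, 0.0, 77.0]
force: [-0.4, -0.4, -3.0]
grip_width: 0.0493
grasp_force: 35.0
```

Call:
arm_command --series '[[[0,0,0.3],0],[[0,0,0.5],0],[[0,0,0.5],0],[[0,0,0.5],0],[[0,0,0.5],0]]'

```text
time_s: 37.8
tool_pos: [0.6336, -0.0767, 0.0627]
tool_rot: [-180.0, 0.0, 77.0]
force: [-0.1, -0.3, -2.6]
grip_width: 0.0493
grasp_force: 35.0
```

Call:
arm_command --series '[[[0,0,0.3],0],[[0,0,0.5],0],[[0,0,0.5],0],[[0,0,0.5],0],[[0,0,0.5],0]]'

```text
time_s: 38.3
tool_pos: [0.6336, -0.0767, 0.0622]
tool_rot: [-180.0, 0.0, 77.0]
force: [-0.3, -0.1, -3.1]
grip_width: 0.049
grasp_force: 35.0
```

Call:
arm_command --series '[[[0,0,0.2],0],[[0,0,0.3],0],[[0,0,0.3],0],[[0,0,0.3],0],[[0,0,0.3],0]]'

```text
time_s: 38.8
tool_pos: [0.6336, -0.0767, 0.0622]
tool_rot: [180.0, 0.0, 77.0]
force: [-1.1, -1.3, -0.5]
grip_width: 0.0492
grasp_force: 35.0
```

Call:
arm_command --series '[[[0,0,0.2],0],[[0,0,0.4],0],[[0,0,0.4],0],[[0,0,0.4],0],[[0,0,0.4],0]]'

```text
time_s: 39.3
tool_pos: [0.6336, -0.0767, 0.0621]
tool_rot: [180.0, 0.0, 77.0]
force: [-3.8, -0.6, 5.7]
grip_width: 0.0492
grasp_force: 35.0
```

Call:
arm_command --series '[[[0,0,-0.2],0],[[0,0,-0.2],0],[[0,0,-0.2],0],[[0,0,-0.2],0],[[0,0,-0.2],0]]' --grip -1

```text
time_s: 39.8
tool_pos: [0.6337, -0.0767, 0.0616]
tool_rot: [180.0, 0.0, 77.0]
force: [0.9, -0.3, 0.5]
grip_width: 0.0812
grasp_force: 0.0
```

Call:
arm_command --series '[[[0,0,0],0],[[0,0,0],0],[[0,0,-3],0],[[0,0,-15],0],[[0,0,-35],0]]'

```text
time_s: 40.3
tool_pos: [0.6327, -0.0766, 0.0966]
tool_rot: [-179.9, 0.0, 77.0]
force: [-0.1, -0.1, 0.4]
grip_width: 0.0871
grasp_force: 0.0
```

Call:
arm_command --series '[[[0,0,-20],0],[[0,0,-40],0],[[0,0,-50],0],[[0,0,-52],0],[[0,0,-52],0]]'

```text
time_s: 40.8
tool_pos: [0.6335, -0.0767, 0.1488]
tool_rot: [180.0, 0.0, 77.0]
force: [-0.5, -0.1, 0.4]
grip_width: 0.0868
grasp_force: 0.0
```

Run:
```python
from h import *
legs((.4167,-.181,.14,30),(.4167,-.181,.0155,30))
```

```text
now [ 0.6335 -0.0767  0.1488] [1.7999e+02 1.0000e-02 7.7000e+01] F [-0.5 -0.1  0.4] grip 0.0868 0.0 t 40.8
  leg [-75.2, -93.9, 4.4] turn 0.41 -> [ 0.525 -0.129  0.144 53.499]
  leg [-106.4, -56.1, 4.4] turn 0.41 -> [ 0.417 -0.181  0.14  30.   ]
  leg [0.0, -0.0, 124.5] turn -0.0 -> [ 4.17e-01 -1.81e-01  1.60e-02  3.00e+01]
```

Call:
arm_command --series '[[[-8,-9,0],0.04],[[-22,-28,1],0.12],[[-40,-50,2],0.22],[[-58,-72,3],0.32],[[-75.2,-93.9,4],0.41]]'

```text
time_s: 41.3
tool_pos: [0.5225, -0.1297, 0.1434]
tool_rot: [-179.9, 0.1, 53.1]
force: [-0.3, -0.0, -0.1]
grip_width: 0.0869
grasp_force: 0.0
```

Call:
arm_command --series '[[[-27,-14,1],0.11],[[-55,-29,2],0.21],[[-80,-42,3],0.31],[[-98,-52,4],0.38],[[-106.4,-56.1,4],0.41]]'

```text
time_s: 41.8
tool_pos: [0.4136, -0.182, 0.1396]
tool_rot: [-179.9, 0.1, 29.7]
force: [1.3, -0.5, -0.2]
grip_width: 0.0871
grasp_force: 0.0
```

Call:
arm_command --series '[[[0,0,0],0],[[0,0,5],0],[[0,0,22],0],[[0,0,44],0],[[0,0,66],0]]'

```text
time_s: 42.3
tool_pos: [0.4181, -0.1801, 0.0738]
tool_rot: [180.0, -0.1, 30.2]
force: [0.3, -0.0, 0.1]
grip_width: 0.087
grasp_force: 0.0
```

Run:
```python
from h import *
p,d=shot('top');C=cloud('top',d);W=C.reshape(-1,3)
W=W[(np.hypot(W[:,0]-.633,W[:,1]+.077)<.03)];S=W[abs(W[:,2]-.0865)<.005];print('black on blue',S.mean(0).round(4),len(S),np.ptp(S,0).round(3),'max',W[:,2].max().round(4))
legs((.4167,-.181,.0155,30))
```

```text
black on blue [ 0.634  -0.0773  0.0869] 170 [0.049 0.045 0.01 ] max 0.1001
now [ 0.4154 -0.179   0.0703] [-1.797e+02  1.400e-01  3.016e+01] F [-2.2  0.9 -2.5] grip 0.0871 0.0 t 42.35
  leg [0.1, 2.4, 54.8] turn 0.003 -> [ 4.17e-01 -1.81e-01  1.60e-02  3.00e+01]
```

Black is seated at 86.9 mm. Now grasp the green V.

Call:
arm_command --series '[[[0,0,15],0],[[0,0,32],0],[[0,0,46],0],[[0,0,55],0],[[0,0,58.5],0]]'

```text
time_s: 42.85
tool_pos: [0.4169, -0.1803, 0.0155]
tool_rot: [-179.9, 0.0, 30.1]
force: [-0.1, 0.1, -0.2]
grip_width: 0.087
grasp_force: 0.0
```

Call:
arm_command --series '[[[0,0,0],0],[[0,0,0],0],[[0,0,0],0],[[0,0,0],0],[[0,0,0],0]]' --grip 1

```text
time_s: 43.35
tool_pos: [0.417, -0.1812, 0.0166]
tool_rot: [180.0, -0.0, 30.0]
force: [0.6, -0.0, -0.1]
grip_width: 0.0549
grasp_force: 0.0
```

Call:
arm_command --series '[[[0,0,0],0],[[0,0,0],0],[[0,0,0],0],[[0,0,0],0],[[0,0,0],0]]'

```text
time_s: 43.85
tool_pos: [0.4168, -0.1811, 0.0164]
tool_rot: [180.0, 0.0, 30.0]
force: [-0.6, -0.8, 1.9]
grip_width: 0.044
grasp_force: 35.0
```

Call:
arm_command --series '[[[0,0,-8],0],[[0,0,-25],0],[[0,0,-50],0],[[0,0,-75],0],[[0,0,-100],0]]'

```text
time_s: 44.35
tool_pos: [0.4163, -0.1807, 0.1172]
tool_rot: [-180.0, 0.0, 30.0]
force: [-0.2, 0.5, -2.0]
grip_width: 0.0438
grasp_force: 35.0
```

Call:
arm_command --series '[[[0,0,-22],0],[[0,0,-40],0],[[0,0,-48],0],[[0,0,-50],0],[[0,0,-50],0]]'

```text
time_s: 44.85
tool_pos: [0.4164, -0.1808, 0.1657]
tool_rot: [-180.0, 0.0, 30.0]
force: [-0.1, 0.9, -1.8]
grip_width: 0.0436
grasp_force: 35.0
```

Run:
```python
from h import *
legs((.6335,-.077,.166,77),(.6335,-.077,.1,77))
```

```text
now [ 0.4164 -0.1808  0.1657] [-1.7996e+02  3.0000e-02  3.0020e+01] F [-0.1  0.9 -1.8] grip 0.0436 35.0 t 44.85
  leg [120.0, 9.4, -0.1] turn -0.41 -> [ 0.525 -0.129  0.166 53.508]
  leg [106.3, 56.4, -0.1] turn -0.41 -> [ 0.634 -0.077  0.166 77.   ]
  leg [0.0, -0.0, 66.0] turn -0.0 -> [ 0.634 -0.077  0.1   77.   ]
```

Seat TCP will be 102.4 mm.

Call:
arm_command --series '[[[14,1,0],-0.05],[[38,3,0],-0.13],[[65,5,0],-0.22],[[93,7,0],-0.32],[[120,9.4,0],-0.41]]'

```text
time_s: 45.35
tool_pos: [0.5267, -0.1274, 0.165]
tool_rot: [-179.9, -0.0, 53.9]
force: [-0.5, -0.5, -2.3]
grip_width: 0.0437
grasp_force: 35.0
```

Call:
arm_command --series '[[[27,14,0],-0.11],[[55,29,0],-0.21],[[80,42,0],-0.31],[[98,52,0],-0.38],[[106.3,56.4,0],-0.41]]'

```text
time_s: 45.85
tool_pos: [0.6354, -0.0744, 0.1644]
tool_rot: [-179.9, -0.1, 77.3]
force: [0.8, 0.5, -2.3]
grip_width: 0.0437
grasp_force: 35.0
```

Call:
arm_command --series '[[[0,0,0],0],[[0,0,0],0],[[0,0,10],0],[[0,0,25],0],[[0,0,40],0]]'

```text
time_s: 46.35
tool_pos: [0.6331, -0.0779, 0.1248]
tool_rot: [-180.0, 0.0, 76.9]
force: [0.3, 0.9, -2.5]
grip_width: 0.0437
grasp_force: 35.0
```

Call:
arm_command --series '[[[0,0,8],0],[[0,0,13],0],[[0,0,16],0],[[0,0,17],0],[[0,0,17],0]]'

```text
time_s: 46.85
tool_pos: [0.6343, -0.0772, 0.1096]
tool_rot: [180.0, 0.0, 77.0]
force: [0.4, -0.5, -1.7]
grip_width: 0.0435
grasp_force: 35.0
```

Run:
```python
from h import *
legs((.6335,-.077,.1024,77))
```

```text
now [ 0.6343 -0.0772  0.1096] [179.96   0.    77.  ] F [ 0.4 -0.5 -1.7] grip 0.0435 35.0 t 46.85
  leg [-0.0, -0.8, 7.2] turn -0.0 -> [ 0.634 -0.077  0.102 77.   ]
```

Call:
arm_command --series '[[[0,0,2],0],[[0,0,4],0],[[0,0,5.5],0],[[0,0,6],0],[[0,0,6],0]]'

```text
time_s: 47.35
tool_pos: [0.6339, -0.0772, 0.1031]
tool_rot: [-180.0, 0.0, 77.0]
force: [0.1, -0.6, -1.7]
grip_width: 0.0431
grasp_force: 35.0
```

Call:
arm_command --series '[[[0,0,0.3],0],[[0,0,0.6],0],[[0,0,0.6],0],[[0,0,0.6],0],[[0,0,0.6],0]]'

```text
time_s: 47.85
tool_pos: [0.634, -0.0772, 0.1026]
tool_rot: [180.0, 0.0, 77.0]
force: [0.1, 0.4, -1.7]
grip_width: 0.0437
grasp_force: 35.0
```

Call:
arm_command --series '[[[0,0,0.3],0],[[0,0,0.5],0],[[0,0,0.5],0],[[0,0,0.5],0],[[0,0,0.5],0]]'

```text
time_s: 48.35
tool_pos: [0.634, -0.0772, 0.1025]
tool_rot: [180.0, 0.0, 77.0]
force: [-1.3, -1.1, 2.3]
grip_width: 0.0437
grasp_force: 35.0
```

Contact (+4 N) at the expected height. Release and retreat clear of the view.

Call:
arm_command --series '[[[0,0,0],0],[[0,0,0],0],[[0,0,0],0],[[0,0,0],0],[[0,0,0],0]]' --grip -1

```text
time_s: 48.85
tool_pos: [0.634, -0.0772, 0.102]
tool_rot: [-180.0, 0.0, 77.0]
force: [-0.2, 0.1, 0.4]
grip_width: 0.0757
grasp_force: 0.0
```

Call:
arm_command --series '[[[0,0,0],0],[[0,0,0],0],[[0,0,-3],0],[[0,0,-15],0],[[0,0,-35],0]]'

```text
time_s: 49.35
tool_pos: [0.6331, -0.0772, 0.137]
tool_rot: [-179.9, 0.0, 77.0]
force: [0.6, -0.1, 0.7]
grip_width: 0.087
grasp_force: 0.0
```

Call:
arm_command --series '[[[0,0,-20],0],[[0,0,-40],0],[[0,0,-60],0],[[0,0,-75],0],[[0,0,-80],0]]'

```text
time_s: 49.85
tool_pos: [0.635, -0.0771, 0.2199]
tool_rot: [179.8, -0.0, 77.0]
force: [0.3, 0.2, 0.2]
grip_width: 0.0872
grasp_force: 0.0
```

Call:
arm_command --series '[[[-15,-10,0],0],[[-50,-30,0],0],[[-90,-50,0],0],[[-130,-65,0],0],[[-160,-70,0],0]]'

```text
time_s: 50.35
tool_pos: [0.5271, -0.22, 0.2168]
tool_rot: [-179.9, 0.1, 76.9]
force: [0.7, -0.5, 0.2]
grip_width: 0.0875
grasp_force: 0.0
```

Call:
arm_command --series '[[[-15,-5,0],0],[[-40,-10,0],0],[[-70,-15,0],0],[[-90,-20,0],0],[[-100,-20,0],0]]'

```text
time_s: 50.85
tool_pos: [0.4859, -0.3126, 0.2166]
tool_rot: [-179.9, 0.0, 76.8]
force: [0.2, 0.7, -0.8]
grip_width: 0.0866
grasp_force: 0.0
```

Run:
```python
from h import *
p,d=shot('scene');C=cloud('scene',d);cv2.imwrite('pics/s3.png',cv2.resize(p[100:320,60:520],None,fx=1.7,fy=1.7,interpolation=2))
for k,x,y in(('orange',.672,.088),('green',.634,-.077)):
    W=C.reshape(-1,3);W=W[(np.hypot(W[:,0]-x,W[:,1]-y)<.045)];S=W[W[:,2]>.115];print(k,cv2.minAreaRect(S[:,:2].astype(np.float32)*1000),'max',W[:,2].max().round(4))
legs()
```

```text
orange ((671.1344604492188, 86.70323944091797), (49.71311569213867, 44.03297805786133), 77.44742584228516) max 0.1295
green ((633.1578369140625, -77.80351257324219), (50.2548713684082, 44.074485778808594), 76.2480239868164) max 0.1297
now [ 0.4862 -0.3134  0.2166] [-1.7995e+02  6.0000e-02  7.6760e+01] F [ 0.2 -1.3 -0.4] grip 0.0871 0.0 t 50.9
```

View pics/s3.png

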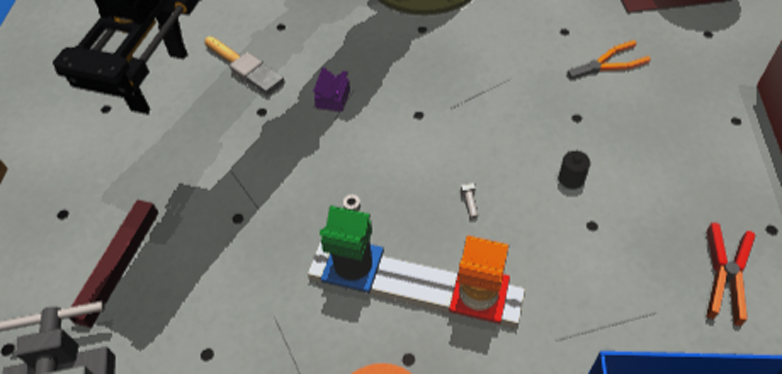

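Both stacks are upright: green at (347,230) and orange at (485,260) in the crop, tops near 130 mm, grooves along the rail. The clamp (730,270) and tube (115,260) have not moved, so I'm handing in.

```bash
python3 -c "
from cell import env
print(env.sign_off())"
```

```text
the job is handed in; nothing more can be done
None
```

Both tube supports are built and handed in at about 51 s: the last camera check showed both stacks upright and fully seated with the V grooves along the rail, and the clamp and tube untouched.

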